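# Close the gap between drive module and controller

### The arm

A 7-joint arm with a two-finger parallel gripper is mounted at the origin on the work surface. World frame = base frame: x ahead of the robot, y to its left, z up, the work surface at z = 0. Lengths are in m, angles in rad, forces in N, time in s.
With the tool pointing down it reaches from about 0.4 to 0.875 m from the base axis. Payload 19.3 kg.
Tool frame: the origin (TCP) lies midway between the tips of the shut fingers; the grasp point (between the pads) lies 19 mm behind it; z points along the fingers, y is the line along which they close (so a half turn about z gives the same grasp; the last joint's range is limited). The gripper opens to 85 mm and grips with 20 to 120 N. Pads are 22 mm wide; open, the fingers measure 114 mm over their backs; the gripper's body (76 mm by 85 mm) begins 54 mm behind the grasp point. The pads swing forward as they close: fully open they stand 13 mm farther back than shut.
Start: joints at [-1.326, 0.521, -0.036, 1.599, 0.021, 1.021, -0.113], TCP at [0.194, 0.594, 0.2] pointing down, gripper open.
Joint ranges: [-2.91, 2.91], [-0.3, 2.13], [-1.5, 1.42], [0.17, 2.43], [-1.26, 4.41], [0.16, 1.93], [-2.52, 2.52]. Speed limits (rad/s): [1.89, 1.89, 2.39, 2.39, 3.01, 3.01, 3.01].

### API

Orientations are given as [roll, pitch, yaw] about the fixed x, y, z axes, in that order (R = Rz(yaw) Ry(pitch) Rx(roll)).
In Python, from workcell import telemetry, grab_frame, calibration, bot, outline_of, landmark_of gives the robot as it stands. The module is installed in compiled form; this text tells all that it offers.
- The arm moves only by the shell command python3 -m inch 'ROWS' [FORCE]. ROWS is JSON, a list of rows, each a list of 7 numbers: the shift along the tool's x, y, z in m, then the turn, a rotation vector about the tool's x, y, z in rad, then the closure, from 0 (fully open) to 1 (shut). A call has 1 to 5 rows; each row shifts and turns the commanded pose from where the row before left it, along the tool's axes as they then stand; what a row does not reach is not made up. A row lasts 1/10 s, in which the tool goes at most 50 mm and 8.59 degrees, less where a joint would pass 70% of its speed; a pose out of reach is approached as far as the arm can. A call is refused whole if a number of a shift passes 0.05 or a number of a turn 0.15, either way. A call with a gripper value outside its range is refused whole. The fingers move at their own pace and stop on an object; FORCE is the grip in N (left out, the last holds). Time passes only in rows, so rows that do not move let the fingers close. It gives the time, the measured TCP pose, the force, the opening and the grip force at its end, in the units of the state.
- telemetry.observe(): the state, without advancing time (a new reading comes with each control period).
- grab_frame(name): name is "scene" or "top" or "wrist"; returns the picture (480x640x3 uint8, red, green, blue); there is no depth.
- calibration(name): a dict with "fovy" (degrees; the focal length in pixels is half the picture's height over the tangent of half this angle, whatever the lens; pixels are square), "cx", "cy" (the principal point, pixels), "dist" ([k1, k2, p1, p2, k3] as OpenCV has them; the pictures are not rectified), "pose" (4x4, takes a point from camera to world coordinates). Camera axes: x right, y down, z forward; pixel columns grow to the right and rows downward; lengths in m; the calibration is good to about 2 mm. A picture is of the moment at which its call begins: read the wrist's pose just before it. calibration takes no time and is no camera call; for the wrist camera it gives the pose at the moment of the call.
- bot.job_done(): hands the job in; it is judged then, once.
Trained networks look in the newest picture that a camera, given by its name, has taken for a name from the list of things; names that differ only in an ending like _2 or _b are one class to them, and where a whole thing is asked for, a point or a joint stands for the part that bears it (a point fixed in the world has none). Each returns a list of dicts, best first, with "score" (0 to 1); they miss things now and then, are a little off and sometimes report something else, mostly with a low value. They report only what shows in the picture. A call takes as long as a camera call. They do not tell look-alikes from the thing itself.
- outline_of(label, camera): "region" (480x640 bool, what is visible of it) and "rect" ([left, top, right, bottom] in pixels, round what is visible of it).
- landmark_of(label, camera): "xy" ([column, row] in pixels: a listed point, or the origin of a listed thing).
The state is a dict: "clock": time; "qpos": joint angles; "qd": joint speeds; "joint_efforts": joint torques, N m; "position": TCP position; "tool_rot": TCP orientation; "force": force on the tool from outside, world axes, zero at the start; "moment": the same for the moment, N m; "grip_width": finger opening in m; "finger_force": force on a finger pad.
Only numpy, scipy, OpenCV 4.12 (cv2) and the standard library are available. Lean on these libraries where they do the work, as an engineer would, in place of code of your own. Each camera call takes 0.05 s, during which the arm holds its last target. There are 200 camera calls.

### The job

On the aluminium mounting plate a loose drive module stands apart from the white controller that is bolted to the plate's end. Bring the module up against the controller so that the gap is closed, standing upright on the plate, square to the controller and with its long sides flush with the controller's sides. Leave the low spare module and the white film roll where they are, and do not tip the drive module on the way.

Things in the scene. Friction and masses are not known exactly. Their poses are not given: they have to be found in the camera images.
- drive_mid (a point): Centre (half-way up) of the loose drive module: bare aluminium case 70 long x 45 wide x 75 mm high, black ribs and connector on top, 0.35 to 0.7 kg, not fastened. Stands askew on the mounting plate, 45 to 110 mm short of the controller. x runs along its 70 mm length, +x roughly towards the controller; y across its 45 mm width (grip this from above); z up. Either short face may meet the controller.
- controller_face (a point): Centre of the white controller's free 45 x 75 mm end face, rigid, 45.5 mm above the bench. Controller: box 80 x 45 x 75 mm high bolted to one end of a fixed aluminium plate 300 x 100 x 8 mm. x points from the face into the controller along the plate, y across, z up; bare plate reaches 210 mm towards -x, 50 mm to either side. Butted flush, the drive module's centre is at (-35, 0, 0) mm here.
- spare_mid (a point): Centre of the low spare module, which must stay put: same aluminium case and black top as the drive module, 70 x 45 mm but only 40 mm high, loose on the bench beside the mounting plate. x along its 70 mm length, z up.
- roll_mid (a point): Centre of a white film roll, which must stay put: a ring 84 mm across and 60 mm high with a 38 mm core hole, loose and upright on the bench beside the mounting plate, z up.
Things that resemble listed ones, but are neither listed nor needed, are in the scene too. What is shaped like the part that bears drive_mid but green is not meant.

How it is judged:
At the end, for the whole second after the job is handed in: The drive module stands upright on the plate, released and at rest, gap to the controller under 10 mm, sides flush within 12 mm, square within 10 degrees; spare module and film roll within 20 mm of where they began (x of drive_mid in the frame of controller_face between -0.045 and -0.03 m and y of drive_mid in the frame of controller_face between -0.012 and 0.012 m and z of drive_mid in the frame of controller_face between -0.008 and 0.008 m and angle between the x axis of drive_mid and the x axis of controller_face, either way round below 0.175 rad and angle between drive_mid's own z axis and vertical below 0.1 rad and linear speed of drive below 0.02 m/s and distance of each of spare_mid, roll_mid from where it was at the start of the episode below 0.02 m); the robot touches nothing.
It fails at once if the spare module or the film roll is moved more than 20 mm (distance of any of spare_mid, roll_mid from where it was at the start of the episode above 0.02 m).
It fails at once if the drive module is tipped by more than 30 degrees (angle between drive_mid's own z axis and vertical above 0.52 rad).
It also fails if it takes over 29 s, if anything falls off the work surface, if the arm or the gripper's body presses on something with over 40 N, if the wrist force passes 120 N, or if a joint passes its speed limit or range.

## Working session

There is one attempt and no reset: what is moved stays moved. The work goes in short steps, Python scripts to look and compute and a shell command to move; the robot and the scene stay as the last step left them, time stands still between calls to the robot, and variables do not carry over. Pictures are saved under pics/ and viewed, at most 10 in all, crops included, and the job is handed in when it is done.

```bash
mkdir -p pics; cat > h.py <<'E'
import numpy as np, cv2
from workcell import telemetry, grab_frame, calibration, bot, outline_of, landmark_of
def K(c):
    f=240/np.tan(np.radians(c['fovy'])/2); return np.array([[f,0,c['cx']],[0,f,c['cy']],[0,0,1.]])
def ray(c,px):
    u=cv2.undistortPoints(np.array(px,float).reshape(-1,1,2),K(c),np.array(c['dist'],float)).reshape(-1,2)
    T=np.array(c['pose']); d=np.c_[u,np.ones(len(u))]@T[:3,:3].T
    return T[:3,3],d
def atz(c,px,z):
    o,d=ray(c,px); return o+d*((z-o[2])/d[:,2])[:,None]
def proj(c,P):
    T=np.linalg.inv(np.array(c['pose'])); r,_=cv2.Rodrigues(T[:3,:3])
    return cv2.projectPoints(np.array(P,float).reshape(-1,1,3),r,T[:3,3],K(c),np.array(c['dist'],float))[0].reshape(-1,2)
def save(n,im): cv2.imwrite('pics/'+n,im[:,:,::-1])
E
python3 - <<'E'
from h import *
s=telemetry.observe(); print({k:np.round(v,3) for k,v in s.items()})
for n in ['top','scene']:
    im=grab_frame(n); save(n+'0.png',im); c=calibration(n); print(n,c['fovy'],np.round(c['pose'],3).tolist())
    for l,z in [('drive_mid',.0455),('controller_face',.0455),('spare_mid',.02),('roll_mid',.03)]:
        for d in landmark_of(l,n): print(l,round(d['score'],2),np.round(d['xy']),np.round(atz(c,d['xy'],z),3))
print(telemetry.observe()['clock'])
E
```

```text
{'clock': np.float64(0.0), 'qpos': array([-1.326,  0.522, -0.036,  1.6  ,  0.021,  1.021, -0.113]), 'qd': array([0.001, 0.   , 0.001, 0.   , 0.001, 0.001, 0.002]), 'joint_efforts': array([ 1.0000e-03, -9.2711e+01,  1.9800e+00, -3.6994e+01,  1.8000e-02,
        8.0000e-03, -0.0000e+00]), 'position': array([0.193, 0.594, 0.2  ]), 'tool_rot': array([-3.14 ,  0.   ,  2.827]), 'force': array([0.159, 0.02 , 0.689]), 'moment': array([-0.011,  0.031, -0.001]), 'finger_force': np.float64(0.0), 'grip_width': np.float64(0.085)}
top 57.33747007971193 [[0.031, -0.972, 0.233, 0.285], [-1.0, -0.031, 0.006, -0.006], [0.002, -0.234, -0.972, 1.022], [0.0, 0.0, 0.0, 1.0]]
drive_mid 0.91 [336. 233.] [[ 0.532 -0.034  0.045]]
drive_mid 0.82 [269. 261.] [[0.463 0.114 0.045]]
drive_mid 0.6 [337. 311.] [[ 0.356 -0.041  0.045]]
controller_face 0.82 [350. 186.] [[ 0.647 -0.065  0.045]]
spare_mid 0.66 [476. 268.] [[ 0.465 -0.361  0.02 ]]
roll_mid 0.64 [182. 245.] [[0.497 0.32  0.03 ]]
scene 45.30191384108431 [[0.857, 0.326, -0.399, 0.999], [0.516, -0.543, 0.662, -0.816], [-0.001, -0.773, -0.634, 0.86], [0.0, 0.0, 0.0, 1.0]]
drive_mid 0.91 [333. 202.] [[0.469 0.108 0.045]]
drive_mid 0.89 [325. 250.] [[ 0.538 -0.045  0.045]]
drive_mid 0.63 [253. 223.] [[ 0.353 -0.049  0.045]]
controller_face 0.7 [368. 275.] [[ 0.652 -0.064  0.045]]
spare_mid 0.8 [199. 341.] [[ 0.452 -0.358  0.02 ]]
roll_mid 0.77 [383. 167.] [[0.493 0.323 0.03 ]]
0.5
```

View pics/top0.png

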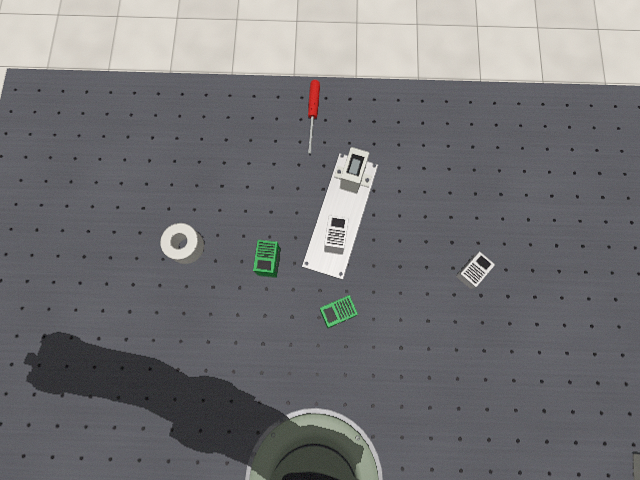

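View pics/scene0.png

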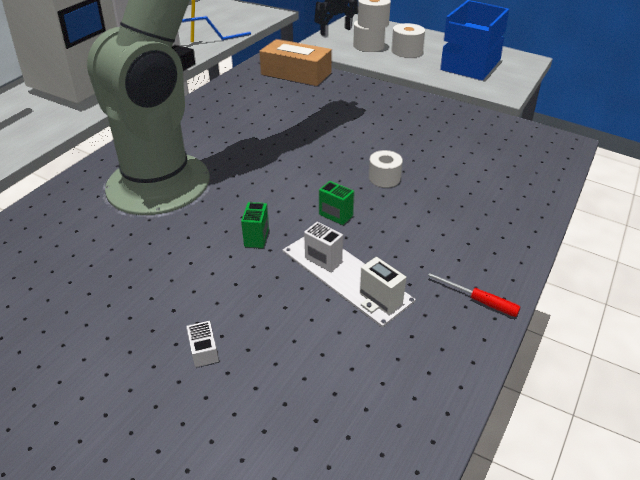

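The top view shows the aluminium drive at (336,233) on the plate and the white controller at (354,170). The green look-alikes are at (267,258) and (338,311), the spare at (477,268) and the roll at (181,242). Next I fit box silhouettes to get precise poses.

```bash
cat >> h.py <<'E'
from scipy.optimize import minimize
def box(x,y,a,L,W,z0,z1):
    c,s=np.cos(a),np.sin(a)
    return np.array([[x+c*i*L/2-s*j*W/2,y+s*i*L/2+c*j*W/2,z] for i in(-1,1) for j in(-1,1) for z in(z0,z1)])
def sil(c,P):
    m=np.zeros((1920,2560),np.uint8); h=cv2.convexHull((proj(c,P)*4+1.5).astype(np.float32))
    cv2.fillConvexPoly(m,np.round(h).astype(np.int32),1)
    return cv2.resize(m.astype(np.float32),(640,480),interpolation=cv2.INTER_AREA)
def fit(obs,x0,L,W,z0,z1):
    def f(p):
        r=0
        for c,R in obs:
            S=sil(c,box(*p,L,W,z0,z1)); r+=1-np.minimum(S,R).sum()/np.maximum(S,R).sum()
        return r/len(obs)
    return min((minimize(f,[x0[0],x0[1],a],method='Nelder-Mead',options=dict(initial_simplex=np.array([[x0[0],x0[1],a],[x0[0]+.01,x0[1],a],[x0[0],x0[1]+.01,a],[x0[0],x0[1],a+.2]]),xatol=2e-4)) for a in x0[2]),key=lambda r:r.fun)
E
python3 - <<'E'
from h import *
obs=[]
for n in ['top','scene']:
    c=calibration(n)
    best=None
    for d in outline_of('drive_mid',n):
        r=d['rect']; ctr=[(r[0]+r[2])/2,(r[1]+r[3])/2]; p=atz(c,ctr,.0455)[0]; print(n,d['score'],np.round(p,3))
        if np.hypot(p[0]-.535,p[1]+.04)<.04 and best is None: best=d
    obs.append((c,best['region'].astype(np.float32)))
    print('ctrl',[(d['score'],d['rect']) for d in outline_of('controller_face',n)])
for o in (obs,obs[:1],obs[1:]):
    r=fit(o,[.535,-.04,(-.3,0,.3)],.07,.045,.008,.083); print(np.round(r.x,4),r.fun)
im=grab_frame('top'); c=calibration('top')
g=im.min(2).copy(); m=((g>150)).astype(np.uint8)
n,lab,st,ce=cv2.connectedComponentsWithStats(m)
print([ (st[i].tolist()) for i in range(1,n) if st[i,4]>100])
# plate: corners guess refined by line fitting on mask edges
P=np.array([[303,267],[343,278],[377,165],[340,152]],float)
print(np.round(atz(c,P,.008),3).tolist())
save('zoom.png',cv2.resize(im[140:290,270:400],None,fx=4,fy=4,interpolation=cv2.INTER_CUBIC))
E
```

```text
top 0.87 [ 0.356 -0.04   0.045]
top 0.7 [ 0.527 -0.035  0.045]
top 0.69 [0.466 0.121 0.045]
ctrl [(0.55, [302.8, 149.7, 377.6, 278.6])]
scene 0.85 [ 0.362 -0.052  0.045]
scene 0.76 [0.478 0.111 0.046]Traceback (most recent call last):
  File "<stdin>", line 9, in <module>
TypeError: 'NoneType' object is not subscriptable
```

```bash
python3 - <<'E'
from h import *
obs=[]
for n in ['top','scene']:
    c=calibration(n); best=None
    for k in range(3):
        im=grab_frame(n)
        if n=='top': imt=im
        for d in outline_of('drive_mid',n):
            r=d['rect']; p=atz(c,[(r[0]+r[2])/2,(r[1]+r[3])/2],.0455)[0]
            if np.hypot(p[0]-.535,p[1]+.04)<.04 and best is None: best=d
        if best: break
    if best: obs.append((c,best['region'].astype(np.float32)))
    else: print('miss',n)
for o in [obs]+[[q] for q in obs]:
    r=fit(o,[.535,-.04,(-.3,0,.3)],.07,.045,.008,.083); print(np.round(r.x,4),r.fun)
im=imt; c=calibration('top')
print(outline_of('controller_face','top')[:1] and 'ok')
# plate fit: silhouette of plate+controller from network region
reg=[d for d in outline_of('controller_face','top')]
if reg:
    R=reg[0]['region'].astype(np.float32)
    R=np.maximum(R,obs[0][1]); R=cv2.morphologyEx(R,cv2.MORPH_CLOSE,np.ones((5,5)))
    def f(p):
        a,x,y=p[2],p[0],p[1]; u=np.array([np.cos(a),np.sin(a)])
        S=np.zeros((480,640),np.float32)
        ct=np.array([x,y])
        for (o,L,W,z0,z1) in ((-.06,.3,.1,0,.008),(.04,.08,.045,.008,.083)):
            q=ct+u*o; S=np.maximum(S,sil(c,box(q[0],q[1],a,L,W,z0,z1)))
        S=np.maximum(S,obs[0][1])
        return 1-np.minimum(S,R).sum()/np.maximum(S,R).sum()
    # plate spans -0.21..0.09 in face frame -> centre -0.06
    b=min((minimize(f,[.65,-.065,a],method='Nelder-Mead',options=dict(initial_simplex=np.array([[.65,-.065,a],[.66,-.065,a],[.65,-.055,a],[.65,-.065,a+.15]]),xatol=2e-4)) for a in(-.4,-.2)),key=lambda r:r.fun)
    print('face',np.round(b.x,4),b.fun)
P=np.array([[303,267],[343,278],[377,165],[340,152]],float)
print(np.round(atz(c,P,.008),3).tolist())
save('zoom.png',cv2.resize(im[140:290,270:400],None,fx=4,fy=4,interpolation=cv2.INTER_CUBIC))
E
```

```text
[ 0.5278 -0.0341 -0.1244] 0.04506775736808777
[ 0.5271 -0.0339 -0.1112] 0.0439913272857666
[ 0.5286 -0.0341 -0.1161] 0.037661731243133545
ok
face [ 0.6486 -0.0622 -0.274 ] 0.02565819025039673
[[0.458, 0.039, 0.008], [0.435, -0.055, 0.008], [0.719, -0.134, 0.008], [0.751, -0.041, 0.008]]
```

View pics/zoom.png

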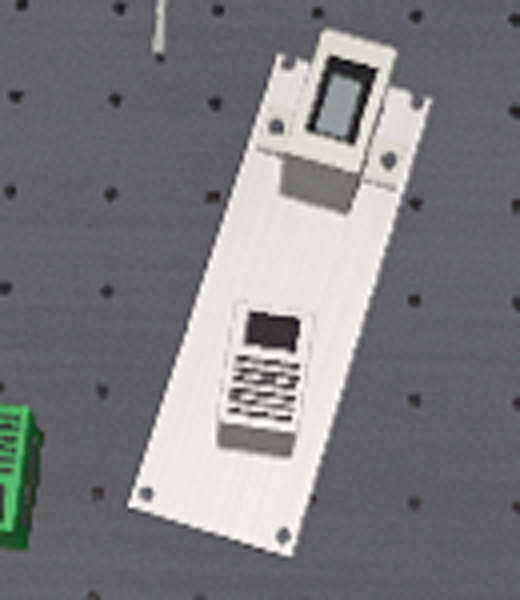

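The views agree. The face is at (0.649,-0.062) with yaw -0.274. The drive is at (0.528,-0.034) with yaw -0.12, so the gap is about 89 mm, which fits the given range. I'll move above the drive now.

```bash
python3 -m inch '[[0,0,0,0,0,-0.1,0],[0,0,0,0,0,-0.095,0],[-0.027,-0.039,0,0,0,0,0],[-0.027,-0.039,0,0,0,0,0],[-0.027,-0.039,0,0,0,0,0]]' 40
python3 -m inch '[[-0.027,-0.039,0,0,0,0,0],[-0.027,-0.039,0,0,0,0,0],[-0.027,-0.039,0,0,0,0,0],[-0.027,-0.039,0,0,0,0,0],[-0.027,-0.039,0,0,0,0,0]]'
python3 -m inch '[[-0.027,-0.039,0,0,0,0,0],[-0.027,-0.039,0,0,0,0,0],[-0.027,-0.039,0,0,0,0,0],[-0.027,-0.039,0,0,0,0,0],[-0.027,-0.039,0,0,0,0,0]]'
cat > w.py <<'E'
from h import *
import sys
s=telemetry.observe(); c=calibration('wrist'); im=grab_frame('wrist'); save(sys.argv[1],im)
print(s['clock'],np.round(s['position'],4),np.round(s['tool_rot'],3),np.round(s['force'],1))
for l in ('drive_mid','controller_face'):
    for d in landmark_of(l,'wrist'): print(l,round(d['score'],2),np.round(d['xy']),np.round(atz(c,d['xy'],.0455),4))
for d in outline_of('drive_mid','wrist'):
    r=fit([(c,d['region'].astype(np.float32))],[.528,-.034,(-.3,0)],.07,.045,.008,.083); print(d['rect'],np.round(r.x,4),r.fun)
E
python3 w.py w1.png
```

```text
clock: 1.45
position: [0.2605, 0.4668, 0.2004]
tool_rot: [-3.141, 0.0, 3.022]
force: [1.9, 1.0, 1.2]
grip_width: 0.0853
finger_force: 0.0
clock: 1.95
position: [0.3713, 0.257, 0.2008]
tool_rot: [3.141, 0.0, 3.022]
force: [1.1, 0.4, 0.3]
grip_width: 0.0854
finger_force: 0.0
clock: 2.45
position: [0.4822, 0.0471, 0.2008]
tool_rot: [3.141, 0.001, 3.022]
force: [1.0, 1.5, -0.5]
grip_width: 0.0855
finger_force: 0.0
2.45 [0.4822 0.0471 0.2008] [3.141e+00 1.000e-03 3.022e+00] [ 1.   1.5 -0.5]
drive_mid 0.98 [194.  64.] [[ 0.3527 -0.0379  0.0455]]
controller_face 0.72 [235. 380.] [[ 0.6468 -0.0577  0.0455]]
[371.0, 141.0, 441.8, 229.9] [ 0.528 -0.034 -0.3  ] 1.0
[200.6, 220.3, 270.2, 321.9] [ 0.5268 -0.0319 -0.1632] 0.062044382095336914
[123.9, 2.9, 252.7, 114.7] [ 0.528 -0.034 -0.3  ] 1.0
```

View pics/w1.png

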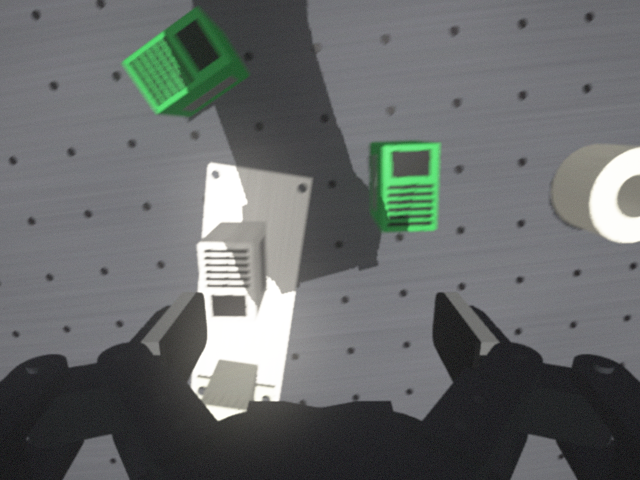

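The wrist view shows the drive at (235,270) on the plate, with the controller at (232,385) below it, matching the estimates. I'll do the rest of the approach and refine.

```bash
python3 -m inch '[[-0.0275,-0.0375,0,0,0,0,0],[-0.0275,-0.0375,0,0,0,0,0],[0,0,0.03,0,0,0,0],[0,0,0.0,0,0,0,0]]'
python3 w.py w2.png
```

```text
clock: 3.05
position: [0.5254, -0.0314, 0.168]
tool_rot: [-3.141, -0.004, 3.022]
force: [-0.6, 0.8, -0.2]
grip_width: 0.085
finger_force: 0.0
3.05 [ 0.5254 -0.0314  0.168 ] [-3.141 -0.004  3.022] [-0.6  0.8 -0.2]
drive_mid 0.89 [507. 121.] [[0.4683 0.1183 0.0455]]
controller_face 0.74 [302. 356.] [[ 0.648  -0.061   0.0455]]
[284.8, 172.3, 351.5, 275.0] [ 0.5263 -0.0323 -0.1279] 0.03125143051147461
[227.5, 0.0, 334.5, 50.7] [ 0.528 -0.034 -0.3  ] 1.0
[461.2, 67.0, 570.1, 173.0] [ 0.528 -0.034 -0.3  ] 1.0
```

View pics/w2.png

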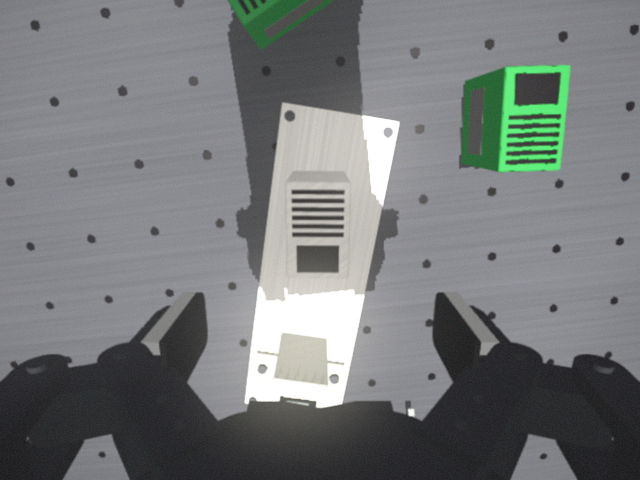

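The drive is centred under the gripper at (318,225), upright and aligned with the fingers. The wrist fit gives (0.526,-0.032) with yaw -0.128. Descend and grip.

```bash
python3 -m inch '[[0,0,0.032,0,0,0,0],[0,0,0.032,0,0,0,0],[0,0,0.032,0,0,0,0],[0,0,0.03,0,0,0,0],[0,0,0,0,0,0,0]]' 40
python3 -m inch '[[0,0,0,0,0,0,0.4],[0,0,0,0,0,0,1],[0,0,0,0,0,0,1],[0,0,0,0,0,0,1],[0,0,0,0,0,0,1]]' 40
python3 -m inch '[[0,0,0,0,0,0,1],[0,0,0,0,0,0,1],[0,0,0,0,0,0,1],[0,0,0,0,0,0,1]]' 40
```

```text
clock: 3.75
position: [0.5255, -0.031, 0.0427]
tool_rot: [-3.141, -0.004, 3.023]
force: [-0.1, -0.4, 0.6]
grip_width: 0.0852
finger_force: 0.0
clock: 4.25
position: [0.5281, -0.0322, 0.0463]
tool_rot: [3.141, 0.003, 3.021]
force: [-3.4, -1.1, 15.6]
grip_width: 0.0431
finger_force: 38.6
clock: 4.65
position: [0.5281, -0.0322, 0.0463]
tool_rot: [3.141, 0.003, 3.021]
force: [-2.8, -1.3, 14.4]
grip_width: 0.0436
finger_force: 38.6
```

Gripped at 43.6 mm, as expected for a 45 mm case. Lift slightly, turn square, and carry most of the way.

```bash
python3 -m inch '[[0,0,-0.008,0,0,0,1],[0,0,0,0,0,0.075,1],[0,0,0,0,0,0.075,1],[-0.015,0.001,0,0,0,0,1],[-0.015,0.001,0,0,0,0,1]]'
python3 -m inch '[[-0.015,0.001,0,0,0,0,1],[-0.015,0.001,0,0,0,0,1],[0,0,0,0,0,0,1],[0,0,0,0,0,0,1]]'
python3 w.py w3.png
python3 - <<'E'
from h import *
im=grab_frame('scene'); save('s3.png',cv2.resize(im[180:340,240:450],None,fx=3,fy=3,interpolation=cv2.INTER_CUBIC))
E
```

```text
clock: 5.15
position: [0.557, -0.038, 0.0535]
tool_rot: [3.141, 0.0, 2.872]
force: [0.1, 1.1, -5.1]
grip_width: 0.0436
finger_force: 41.6
clock: 5.55
position: [0.5857, -0.0441, 0.0529]
tool_rot: [3.142, -0.0, 2.872]
force: [-0.5, -0.3, -5.4]
grip_width: 0.0432
finger_force: 41.6
5.55 [ 0.5857 -0.0441  0.0529] [ 3.142 -0.     2.872] [-0.5 -0.3 -5.4]
controller_face 0.94 [321. 376.] [[ 0.6471 -0.0595  0.0455]]
[524.9, 1.6, 640.0, 32.6] [ 0.528 -0.034 -0.3  ] 1.0
[259.6, 187.4, 382.0, 380.3] [ 0.5864 -0.0437 -0.2677] 0.043659985065460205
```

View pics/w3.png

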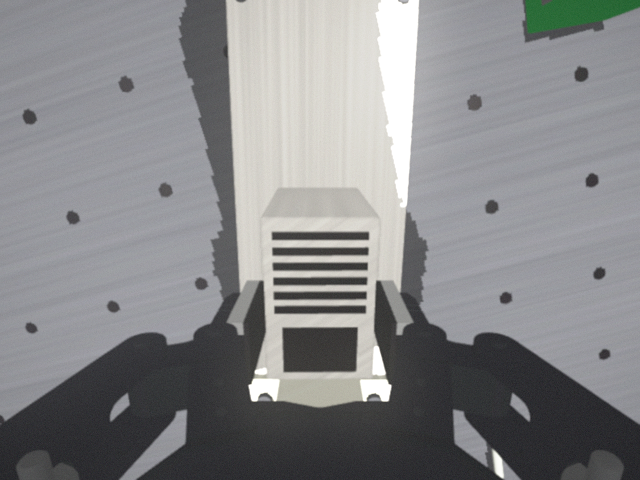

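View pics/s3.png

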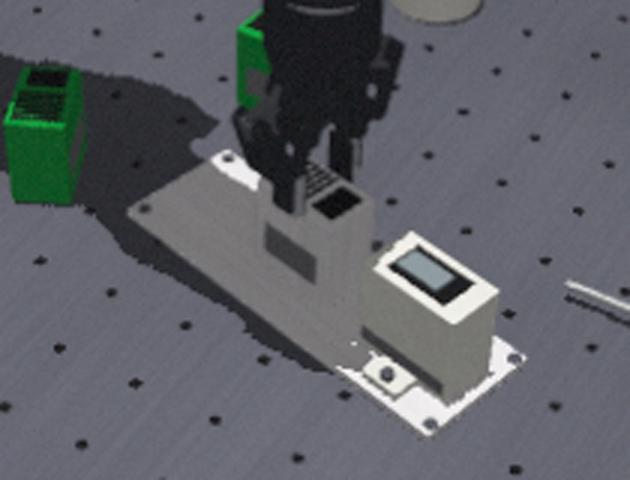

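The drive hangs upright and square at (320,290) in the wrist view. The scene view shows it aligned with the controller, roughly 28 mm short. Advance carefully, watching force.

```bash
python3 -m inch '[[-0.012,0,0,0,0,0,1],[-0.01,0,0,0,0,0,1],[-0.003,0,0.003,0,0,0,1],[0,0,0,0,0,0,1]]'
python3 -m inch '[[-0.002,0,0,0,0,0,1],[0,0,0,0,0,0,1]]'
python3 -m inch '[[-0.002,0,0,0,0,0,1],[0,0,0,0,0,0,1]]'
```

```text
clock: 6.2
position: [0.6098, -0.051, 0.0489]
tool_rot: [-3.141, -0.001, 2.872]
force: [0.2, 0.1, -4.1]
grip_width: 0.0435
finger_force: 41.6
clock: 6.4
position: [0.6118, -0.0514, 0.0495]
tool_rot: [-3.142, -0.0, 2.872]
force: [-0.4, 0.2, -4.4]
grip_width: 0.0433
finger_force: 41.6
clock: 6.6
position: [0.6141, -0.052, 0.0496]
tool_rot: [3.142, 0.0, 2.872]
force: [0.2, -0.1, -5.1]
grip_width: 0.0432
finger_force: 41.6
```

```bash
python3 -m inch '[[-0.002,0,0,0,0,0,1],[0,0,0,0,0,0,1]]'
python3 -m inch '[[0,0,0.002,0,0,0,1],[0,0,0,0,0,0,1]]'
python3 -m inch '[[0,0,0.002,0,0,0,1],[0,0,0,0,0,0,1]]'
```

```text
clock: 6.8
position: [0.6149, -0.0522, 0.0492]
tool_rot: [-3.141, -0.002, 2.872]
force: [-5.3, 2.1, -1.2]
grip_width: 0.0433
finger_force: 42.0
clock: 7.0
position: [0.6149, -0.0522, 0.0471]
tool_rot: [-3.141, -0.002, 2.872]
force: [-5.7, 0.9, -3.2]
grip_width: 0.0432
finger_force: 41.8
clock: 7.2
position: [0.6149, -0.0524, 0.0464]
tool_rot: [3.142, -0.002, 2.871]
force: [-12.8, 1.5, 17.2]
grip_width: 0.0431
finger_force: 44.1
```

It is touching both the controller face and the plate. Ease off slightly, release, retract.

```bash
python3 -m inch '[[0.001,0,0,0,0,0,1],[0,0,0,0,0,0,0.4],[0,0,0,0,0,0,0.2],[0,0,0,0,0,0,0],[0,0,0,0,0,0,0]]'
python3 -m inch '[[0,0,0,0,0,0,0],[0,0,0,0,0,0,0],[0,0,-0.02,0,0,0,0],[0,0,-0.03,0,0,0,0],[0,0,-0.03,0,0,0,0]]'
python3 -m inch '[[0.04,0,-0.03,0,0,0,0],[0.04,0,-0.03,0,0,0,0],[0.04,0,0,0,0,0,0],[0,0,0,0,0,0,0]]'
python3 w.py w4.png
python3 - <<'E'
from h import *
im=grab_frame('scene'); save('s4.png',cv2.resize(im[180:340,240:450],None,fx=3,fy=3,interpolation=cv2.INTER_CUBIC)); c=calibration('scene')
for d in outline_of('drive_mid','scene'):
    r=fit([(c,d['region'].astype(np.float32))],[.613,-.052,(-.3,0)],.07,.045,.008,.083); print(d['rect'],np.round(r.x,4),r.fun)
E
```

```text
clock: 7.7
position: [0.615, -0.0522, 0.0455]
tool_rot: [-3.142, 0.0, 2.872]
force: [0.0, 0.1, 0.1]
grip_width: 0.0853
finger_force: 0.0
clock: 8.2
position: [0.6145, -0.0523, 0.1262]
tool_rot: [-3.141, -0.001, 2.872]
force: [1.0, 0.5, -0.1]
grip_width: 0.0854
finger_force: 0.0
clock: 8.6
position: [0.4956, -0.0192, 0.1864]
tool_rot: [3.141, -0.001, 2.873]
force: [0.6, -0.4, -0.2]
grip_width: 0.0853
finger_force: 0.0
8.6 [ 0.4956 -0.0192  0.1864] [ 3.141e+00 -1.000e-03  2.873e+00] [ 0.6 -0.4 -0.2]
drive_mid 0.93 [244.  47.] [[ 0.3571 -0.0398  0.0455]]
drive_mid 0.81 [476. 138.] [[0.4699 0.1192 0.0455]]
[286.3, 291.4, 348.5, 401.0] [ 0.6133 -0.0524 -0.266 ] 0.025447607040405273
[176.4, 0.0, 295.7, 100.6] [ 0.528 -0.034 -0.3  ] 1.0
[431.4, 80.8, 527.8, 185.8] [ 0.528 -0.034 -0.3  ] 1.0
[318.2, 182.1, 357.5, 223.0] [ 0.613 -0.052 -0.3  ] 1.0
[333.3, 244.7, 375.6, 291.7] [ 0.6098 -0.0527 -0.3794] 0.27568215131759644
[239.4, 199.2, 267.0, 248.4] [ 0.613 -0.052 -0.3  ] 1.0
```

View pics/w4.png

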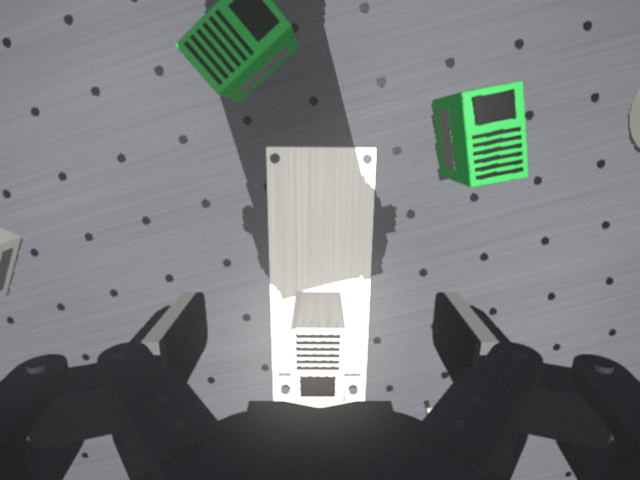

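View pics/s4.png

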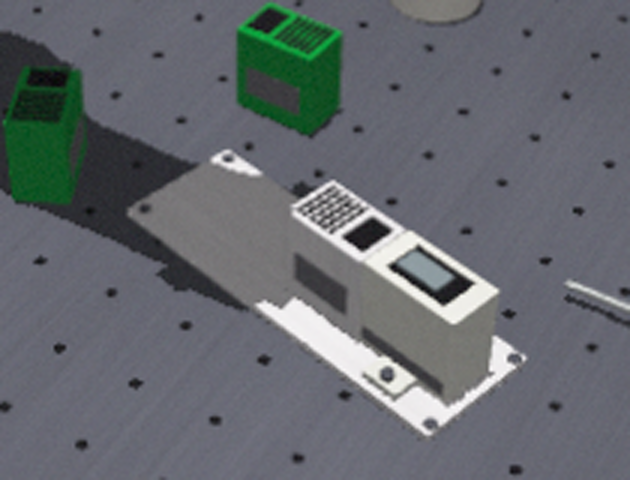

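The drive stands upright at (340,240) in the scene crop, butted against the controller with flush sides, and the gripper is clear. The wrist fit of (0.613,-0.052) with yaw -0.266 matches the target.

```bash
python3 -c "
from workcell import bot; print(bot.job_done())"
```

```text
the job is handed in; nothing more can be done
None
```

The job is handed in: the last pictures show the drive module upright, square and flush against the controller with the gap closed, the gripper clear, and the spare module and film roll never touched.

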